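# Index the rotary table and hold the spring probe on the marked blank

### The arm

A 6-joint arm with a two-finger parallel gripper is mounted at the origin on the work surface. World frame = base frame: x ahead of the robot, y to its left, z up, the work surface at z = 0. Lengths are in mm, angles in rad, forces in N, time in s.
With the tool pointing down it reaches from about 275 to 1000 mm from the base axis. Payload 8.4 kg.
Tool frame: the origin (TCP) lies between the finger pads; the fingertips stand 17 mm ahead of it and the grasp point (between the pads) lies 2 mm behind it; z points along the fingers, y is the line along which they close (so a half turn about z gives the same grasp; the last joint's range is limited). The gripper opens to 85 mm and grips with 20 to 120 N. Pads are 22 mm wide; open, the fingers measure 114 mm over their backs; the gripper's body (76 mm by 85 mm) begins 54 mm behind the grasp point. The pads swing forward as they close: fully open they stand 13 mm farther back than shut.
Start: joints at [1.111, 0.353, 1.633, -0, 1.155, -0.002], TCP at [276.234, 560.645, 248.281] pointing down, gripper open.
Joint ranges: [-2.63, 2.63], [-0.92, 2.1], [0.06, 2.66], [-1.3, 4.44], [0, 2.69], [-3.02, 3.02]. Speed limits (rad/s): [2.22, 2.22, 2.79, 3.14, 3.14, 3.14].

### API

Orientations are given as [roll, pitch, yaw] about the fixed x, y, z axes, in that order (R = Rz(yaw) Ry(pitch) Rx(roll)).
In Python, from rig import sense, grab_frame, sign_off gives the robot as it stands. The module is installed in compiled form; this text tells all that it offers.
- The arm moves only by the tool send_rows, never from a script. Its argument "moves" is a list that holds one entry, the list of rows, each a list of 7 numbers: the shift along the world's x, y, z in m, then the turn, a rotation vector about the world's x, y, z in rad, then the opening, from -1 (shut) to 1 (fully open). In form: [[[dx, dy, dz, rx, ry, rz, jaw], ...]]. A call has 1 to 10 rows; each row shifts and turns the commanded pose from where the row before left it; what a row does not reach is not made up. A row lasts 1/10 s, in which the tool goes at most 50 mm and 8.59 degrees, less where a joint would pass 70% of its speed; a pose out of reach is approached as far as the arm can. A call with a gripper value outside its range is refused whole. The fingers move at their own pace and stop on an object; "grip_force" is the grip in N (left out, the last holds). Time passes only in rows, so rows that do not move let the fingers close. It gives the time, the measured TCP pose, the force, the opening and the grip force at its end, in the units of the state.
- sense(): the state, without advancing time (a new reading comes with each control period).
- grab_frame(name): name is "side" or "top"; returns a dict with "img" (400x640x3 uint8, red, green, blue), "mtx" (3x3 intrinsics, pixels), "dist" ([k1, k2, p1, p2, k3] as OpenCV has them; the pictures are not rectified), "rvec" (rotation vector, rad) and "tvec" (3), from world to camera coordinates, as OpenCV has them. Camera axes: x right, y down, z forward; pixel columns grow to the right and rows downward; lengths in mm; the calibration is good to about 2 mm. A picture is of the moment at which its call begins. There is no depth.
- sign_off(): hands the job in; it is judged then, once.
The state is a dict: "clock": time; "qpos": joint angles; "qvel": joint speeds; "joint_efforts": joint torques, N m; "eef_pos": TCP position; "tcp_rot": TCP orientation; "contact_force": force on the tool from outside, world axes, zero at the start; "wrist_torque": the same for the moment, N m; "opening": opening from 0.0 (shut) to 1.0 (fully open); "grasp_force": force on a finger pad.
Only numpy, scipy, OpenCV 4.12 (cv2) and the standard library are available. Lean on these libraries where they do the work, as an engineer would, in place of code of your own. Each camera call takes 0.05 s, during which the arm holds its last target. There are 200 camera calls.

### The job

Turn the rotary table (green base, black handle) one click anticlockwise (seen from above), so that the brass blank with the red dot stops at the yellow pointer. Then take the orange spring probe from its wooden stand and hold its tip on the red dot, square to the blank's sloping face and pressed gently so that the spring plunger goes in about half way. Finish while still holding it there in the gripper; leave the jar, the screwdriver and the wrench where they are.

Things in the scene. Friction and masses are not known exactly. Their poses are not given: they have to be found in the camera images.
- indexer: Green round base of the rotary table, 170 mm across, fixed. Origin: on the bench and the vertical turning axis. Its -x axis points to the yellow pointer post (20 mm thick, 116 mm from the axis, 61 mm tall), roughly towards the robot. On it turns a steel disc 200 mm across, top at 65 mm, with three round brass blanks (44 mm across) on tilted seats 60 degrees apart, their highest edge at 118 mm.
- turret (a joint): Angle of the disc, rad, growing anticlockwise seen from above; range -0.2 to 2.3. A spring detent rests it at 0 (start), 1.047 (one click: red-dot blank at the pointer) and 2.094 (a click too far). Let go within about 0.45 rad of a rest position it snaps there by itself. Turning takes at most about 5 N at the handle.
- handle (a point): Centre of the top of the black handle, an upright round grip 22 mm in diameter, 45 mm tall, top 117 mm above the bench, on an arm of the disc, 130 mm from the turning axis. Moves with the disc in a circle about that axis; at the start 60 degrees anticlockwise (from above) of the yellow pointer.
- blank: The brass blank with the red dot (14 mm across; the others have blue dots). Origin: the dot's centre, on the blank's face, 110 mm above the bench, 60 mm from the turning axis. z: square out of the face, leaning outwards from the turning axis by 20 degrees from vertical. Turns with the disc; at the start 60 degrees clockwise of the pointer.
- stand: Fixed wooden block 80 x 80 x 60 mm tall with an upright through hole 28 mm in diameter in its middle, holding the probe. Origin: centre of its underside. It stands left or right of the rotary table.
- probe: Pen-shaped probe, about 130 g, loose, upright in the stand, tip down. Origin: on its axis at the underside of its steel collar (34 mm across, 6 mm thick), which rests on the stand; z along the axis, away from the tip. Round orange grip 24 mm in diameter, 6 to 94 mm above the origin. Below: barrel 24 mm in diameter, 30 mm long, then the 8 mm plunger; tip 45 mm below the origin when out.
- plunger (a joint): How far the probe's plunger is pressed in, m: 0 out, 0.008 fully in. Spring: 1 N to start it, 0.5 N more per mm: 3 N half way (0.004), 5 N fully in.
- tip (a point): The rounded end (4 mm radius) of the plunger, on the probe's axis.
- jar: Closed jar with red cap, 64 mm across, 85 mm tall, origin centre of its underside; stands on the other side of the rotary table from the stand. Leave alone.
- screwdriver: Red-handled screwdriver lying on the bench, far left of the rotary table. Leave alone.
- wrench: Steel wrench lying on the bench, far right of the rotary table. Leave alone.
Things that resemble listed ones, but are neither listed nor needed, are in the scene too. Of the things that look like the probe, the smallest one is meant.

How it is judged (in metres and radians):
On the way, in this order (a step that is already met when the one before it is completed fails the run):
1. the table has been turned one click and rests with the red-dot blank at the pointer, the probe still in its stand (value of joint turret between 0.987 and 1.107 rad and velocity of joint turret between -0.1 and 0.1 rad/s and distance of probe from where it was at the start of the episode below 0.01 m), for 0.2 s.
2. the probe is held in the fingers, clear of its stand (z of probe in the frame of stand above 0.1 m and contact force between the fingers and probe above 2 N), for 0.2 s.
At the end, for the whole second after the job is handed in: The table rests within 0.06 rad of the one-click position; the probe is held in the fingers, still, its tip within 6 mm of the centre of the red dot, its axis within 0.13 rad of square to the blank's face, pressing the blank with 0.8 to 8 N, the plunger in by 1.5 to 6.8 mm (value of joint turret between 0.987 and 1.107 rad and contact force between the fingers and probe above 2 N and contact force between probe and blank between 0.8 and 8 N and distance between tip and blank below 0.006 m and angle between the z axis of probe and the z axis of blank, either way round below 0.13 rad and value of joint plunger between 0.0015 and 0.0068 m and linear speed of probe below 0.02 m/s); the arm keeps its last pose, push and grip.
It fails at once if the probe is pressed hard on the red-dot blank (over 15 N) (contact force between probe and blank above 15 N).
It fails at once if the jar is moved by more than 30 mm (distance of jar from where it was at the start of the episode above 0.03 m).
It fails at once if the screwdriver is moved by more than 30 mm (distance of screwdriver from where it was at the start of the episode above 0.03 m).
It fails at once if the wrench is moved by more than 30 mm (distance of wrench from where it was at the start of the episode above 0.03 m).
It also fails if it takes over 54 s, if anything falls off the work surface, if the arm or the gripper's body presses on something with over 40 N, if the wrist force passes 120 N, or if a joint passes its speed limit or range.

## Working session

There is one attempt and no reset: what is moved stays moved. The work goes in short steps, Python scripts to look and compute and a tool call to move; the robot and the scene stay as the last step left them, time stands still between calls to the robot, and variables do not carry over. Pictures are saved under pics/ and viewed, at most 10 in all, crops included, and the job is handed in when it is done.

Besides the shell and the picture viewer there is one more tool, called after "Call:" as a command line: name --argument value ..., lists and objects as JSON in quotes. send_rows: Moves the arm, as the interface text tells. Its arguments: {"type":"object","properties":{"moves":{"type":"array"},"grip_force":{"type":"number"}},"required":["moves"]}

```bash
mkdir -p pics
cat > h.py <<'E'
import numpy as np, cv2
from rig import sense, grab_frame, sign_off
def ray(f,uv):
    R=cv2.Rodrigues(np.array(f["rvec"],float))[0]; t=np.array(f["tvec"],float).ravel()
    p=cv2.undistortPoints(np.array(uv,float).reshape(-1,1,2),np.array(f["mtx"]),np.array(f["dist"])).reshape(-1,2)
    d=np.c_[p,np.ones(len(p))]@R
    return -R.T@t, d
def onz(f,uv,z):
    c,d=ray(f,uv); return c+d*((z-c[2])/d[:,2])[:,None]
def tri(fa,ua,fb,ub):
    c1,d1=ray(fa,ua);c2,d2=ray(fb,ub);d1=d1[0];d2=d2[0]
    s=np.linalg.lstsq(np.c_[d1,-d2],c2-c1,rcond=None)[0]
    a=c1+s[0]*d1;b=c2+s[1]*d2
    return (a+b)/2,np.linalg.norm(a-b)
def proj(f,p):
    return cv2.projectPoints(np.array(p,float).reshape(-1,1,3),np.array(f["rvec"],float),np.array(f["tvec"],float),np.array(f["mtx"]),np.array(f["dist"]))[0].reshape(-1,2)
def save(f,n): cv2.imwrite("pics/"+n,cv2.cvtColor(f["img"],cv2.COLOR_RGB2BGR))
E
python3 - <<'E'
from h import *
for n in("top","side"):
    f=grab_frame(n); save(f,n+"0.png"); print(n,ray(f,[[320,200]]))
print(sense())
E
```

```text
top (array([ 461.16517216,   36.54987633, 1031.71301307]), array([[ 0.07679801,  0.02346222, -0.99681021]]))
side (array([ 155.8733122 , -946.90166261,  772.32882934]), array([[ 0.30243021,  0.78824539, -0.53615331]]))
{'clock': 0.1, 'qpos': array([ 1.11061992e+00,  3.53595801e-01,  1.63404737e+00,  1.87149845e-05,
        1.15517106e+00, -2.40113796e-03]), 'qvel': array([ 0.00041861, -0.00013001, -0.00306306,  0.00087276,  0.00212943,
        0.00022687]), 'joint_efforts': array([-5.42073633e-05, -6.06361270e+01, -3.42818606e+01,  6.13006137e-05,
        4.08970169e-03,  2.02292216e-05]), 'eef_pos': array([276.04320216, 560.30104707, 247.63146766]), 'tcp_rot': array([-3.14037112e+00, -2.00455533e-05,  2.68380980e+00]), 'contact_force': array([ 0.17514893, -0.612219  , -1.24027178]), 'wrist_torque': array([ 0.03065143, -0.04396217, -0.02528936]), 'grasp_force': 0.0, 'opening': 0.9955725686061764}
```

View pics/top0.png

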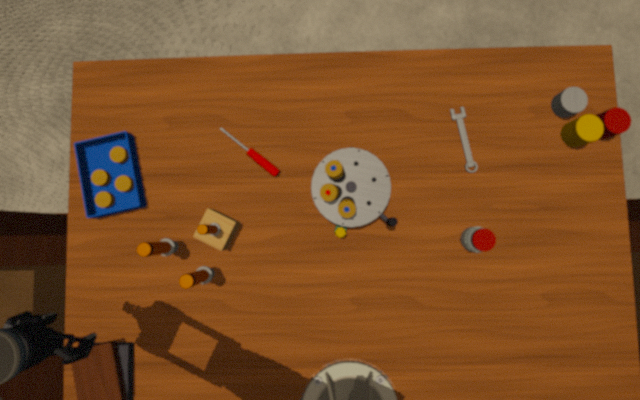

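View pics/side0.png

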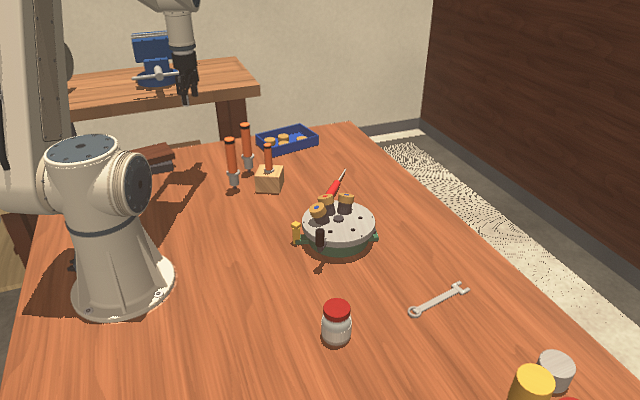

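The top view shows the table at about (351,187), pointer (341,232), handle (391,222), red dot (329,192). The stand is at (216,229) with the small probe's top at (205,229). Two larger look-alikes stand at (145,250) and (187,281), and the jar is at (482,239). The side view agrees.

```bash
cat > m.py <<'E'
from h import *
def blobs(f,lo,hi,box,amin=15):
    x0,y0,x1,y1=box
    hsv=cv2.cvtColor(f["img"],cv2.COLOR_RGB2HSV)[y0:y1,x0:x1]
    m=cv2.inRange(hsv,np.array(lo),np.array(hi))
    n,l,s,c=cv2.connectedComponentsWithStats(m)
    return sorted([(int(s[i,4]),(c[i]+[x0,y0]).round(1).tolist(),s[i,:4].tolist()) for i in range(1,n) if s[i,4]>=amin],reverse=True), m
E
python3 - <<'E'
from m import *
t=grab_frame("top")
for nm,lo,hi,box in [("disc",(0,0,90),(179,60,255),(300,140,402,236)),("ptr",(24,150,110),(34,255,255),(325,222,360,245)),("handle",(0,0,0),(179,255,50),(375,205,405,235)),
 ("red",(0,200,100),(5,255,255),(318,180,345,205)),("red2",(170,150,80),(179,255,255),(318,180,345,205)),("wood",(10,60,120),(25,175,255),(185,200,245,255)),("orange",(5,200,120),(18,255,255),(195,218,225,242))]:
    b,_=blobs(t,lo,hi,box,4); print(nm,b[:4])
im=t["img"]
a=cv2.resize(im[130:250,180:410],None,fx=3.4,fy=3.4,interpolation=cv2.INTER_CUBIC)
cv2.imwrite("pics/c1.png",cv2.cvtColor(a,cv2.COLOR_RGB2BGR))
s=grab_frame("side"); a=cv2.resize(s["img"][120:280,220:390],None,fx=3.6,fy=3.6,interpolation=cv2.INTER_CUBIC)
cv2.imwrite("pics/c2.png",cv2.cvtColor(a,cv2.COLOR_RGB2BGR))
E
```

```text
disc [(3703, [354.5, 186.6], [12, 8, 78, 79])]
ptr [(68, [340.1, 231.1], [10, 5, 11, 10])]
handle [(62, [390.6, 221.8], [11, 14, 10, 7])]
red [(6, [327.5, 192.0], [9, 11, 2, 3])]
red2 []
wood [(809, [215.4, 228.8], [8, 8, 42, 43])]
orange [(97, [200.3, 227.2], [0, 0, 12, 17]), (6, [196.2, 240.3], [0, 21, 4, 3])]
```

View pics/c1.png

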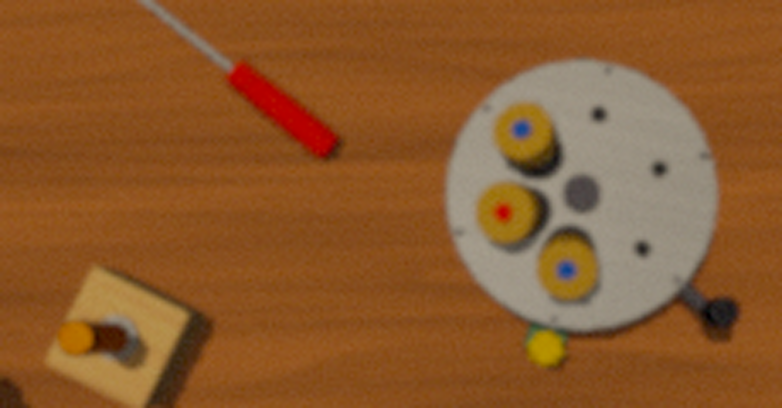

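View pics/c2.png

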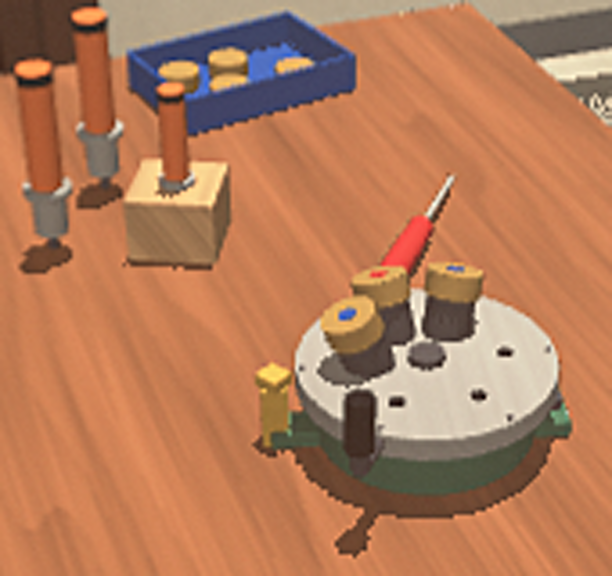

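The crops show the red dot at about (327.9,192.4) px in the top view, hub (350.9,186.8), handle top (391.8,221.8), pointer (340.6,232). The probe's cap is at (202.6,229.4), with the stand's square around it.

Run:
```python
from m import *
t=grab_frame("top"); s=grab_frame("side")
P=lambda u,v:[180+u/3.4-.35,130+v/3.4-.35]
S=lambda u,v:[220+u/3.6-.36,120+v/3.6-.36]
p=lambda n,x:print(n,np.round(x,1).tolist())
b,m=blobs(t,(0,0,60),(179,90,255),(300,135,402,236))
dots=onz(t,[P(503,212),P(521,129),P(566,270)],110); p("dots",dots)
hub=onz(t,[P(581,193)],67)[0];p("hub",hub)
c=onz(t,[P(446,195),P(718,195),P(582,58),P(582,330)],65); p("disc",c)
p("disc ctr",[c[2:,0].mean(),c[:2,1].mean()]); p("diam",[np.ptp(c[:,0]),np.ptp(c[:,1])])
p("handle",onz(t,[P(720,312)],117)); p("ptr",onz(t,[P(546,347)],61))
p("dot r",np.linalg.norm(dots[:,:2]-hub[:2],axis=1))
p("probe top",onz(t,[P(77,338)],154)); p("collar",onz(t,[P(119,338)],66))
q=onz(t,[P(97,265),P(197,314),P(143,408),P(45,360)],60); p("stand",q); p("c",q.mean(0)); p("side",np.linalg.norm(q-np.roll(q,1,0),axis=1))
print("tri hub",tri(t,P(581,193),s,S(427,355)),"dot",tri(t,P(503,212),s,S(379,273)),"probetop",tri(t,P(77,338),s,S(171,91)),"handle",tri(t,P(720,312),s,S(360,394)),"ptr",tri(t,P(546,347),s,S(273,373)))
p("fakes top",onz(t,[[145,250],[187,281]],200))
for n,uv,uvs in (("f1",[145,250],S(90,17)),("f2",[187,281],S(34,69))): print(n,tri(t,uv,s,uvs))
p("jar",onz(t,[[484,239]],85))
```

```text
dots [[550.8, 39.7, 110.0], [609.2, 25.6, 110.0], [509.1, -3.2, 110.0]]
hub [567.5, -17.7, 67.0]
disc [[568.9, 81.5, 65.0], [563.7, -118.2, 65.0], [668.4, -21.6, 65.0], [467.3, -15.5, 65.0]]
disc ctr [567.9, -18.3]
diam [201.1, 199.7]
handle [[477.1, -108.1, 117.0]]
ptr [[455.6, 10.9, 61.0]]
dot r [59.8, 60.1, 60.3]
probe top [[469.4, 325.9, 154.0]]
collar [[469.5, 323.8, 66.0]]
stand [[524.0, 342.0, 60.0], [485.9, 267.6, 60.0], [417.9, 307.9, 60.0], [454.6, 380.8, 60.0]]
c [470.6, 324.6, 60.0]
side [79.4, 83.6, 79.1, 81.6]
tri hub (array([566.37537122, -17.26064328,  69.05245038]), np.float64(1.9695138245948662)) dot (array([549.85242693,  39.94742625, 112.3461234 ]), np.float64(1.5650186318392416)) probetop (array([468.54267233, 326.97534955, 151.63537995]), np.float64(1.8438644843975978)) handle (array([ 476.80079712, -107.90380362,  117.95430595]), np.float64(0.5273345217286728)) ptr (array([454.16016782,  11.39139229,  62.53830172]), np.float64(3.0284023369055384))
fakes top [[426.9, 435.3, 200.0], [359.3, 343.6, 200.0]]
f1 (array([425.88663698, 444.24549937, 181.50233633]), np.float64(0.43949068372319045))
f2 (array([356.09711505, 350.73443539, 181.61496073]), np.float64(1.9911353464887527))
jar [[429.7, -334.6, 85.0]]
```

Every measurement fits: disc diameter 200, dot radius 60, pointer at 116, and the 60° spacing. The axis is at about (567.6,-18), the handle at (477,-109), and the target dot at (509.4,-3.4,110). I'm moving above the handle with the fingers closing along the tangent.

Call:
send_rows --moves '[[[0.01,-0.0335,0,0,0,-0.0945,1],[0.01,-0.0335,0,0,0,-0.0945,1],[0.01,-0.0335,0,0,0,-0.0945,1],[0.01,-0.0335,0,0,0,-0.0945,1],[0.01,-0.0335,0,0,0,-0.0945,1],[0.01,-0.0335,0,0,0,-0.0945,1],[0.01,-0.0335,0,0,0,-0.0945,1],[0.01,-0.0335,0,0,0,-0.0945,1],[0.01,-0.0335,0,0,0,-0.0945,1],[0.01,-0.0335,0,0,0,-0.0945,1]]]'

```text
clock: 1.3
eef_pos: [376.4, 224.3, 248.5]
tcp_rot: [3.141, -0.0, 1.735]
contact_force: [0.5, 0.6, 0.2]
opening: 1.0
grasp_force: 0.0
```

Call:
send_rows --moves '[[[0.01,-0.0335,0,0,0,-0.0945,1],[0.01,-0.0335,0,0,0,-0.0945,1],[0.01,-0.0335,0,0,0,-0.0945,1],[0.01,-0.0335,0,0,0,-0.0945,1],[0.01,-0.0335,0,0,0,-0.0945,1],[0.01,-0.0335,0,0,0,-0.0945,1],[0.01,-0.0335,0,0,0,-0.0945,1],[0.01,-0.0335,0,0,0,-0.0945,1],[0.01,-0.0335,0,0,0,-0.0945,1],[0.01,-0.0335,0,0,0,-0.0945,0.5]]]'

```text
clock: 2.3
eef_pos: [476.4, -110.9, 248.4]
tcp_rot: [3.141, -0.0, 0.79]
contact_force: [1.0, 1.1, -0.2]
opening: 0.859
grasp_force: 0.0
```

Call:
send_rows --moves '[[[0,0,0,0,0,0,0.5],[0,0,0,0,0,0,0.5]]]'

```text
clock: 2.5
eef_pos: [476.0, -109.8, 248.1]
tcp_rot: [-3.141, 0.0, 0.793]
contact_force: [-0.7, 0.6, -0.2]
opening: 0.751
grasp_force: 0.0
```

Call:
send_rows --moves '[[[0.001,0.001,-0.025,0,0,0,0.5],[0,0,-0.025,0,0,0,0.5],[0,0,-0.025,0,0,0,0.5],[0,0,-0.025,0,0,0,0.5],[0,0,-0.025,0,0,0,0.5],[0,0,-0.025,0,0,0,0.5],[0,0,0,0,0,0,0.5]]]' --grip_force 25

```text
clock: 3.2
eef_pos: [474.8, -106.7, 95.9]
tcp_rot: [-3.137, 0.003, 0.796]
contact_force: [-0.2, 0.9, 0.2]
opening: 0.747
grasp_force: 0.0
```

Call:
send_rows --moves '[[[0,0,0,0,0,0,-1],[0,0,0,0,0,0,-1],[0,0,0,0,0,0,-1],[0,0,0,0,0,0,-1],[0,0,0,0,0,0,-1],[0,0,0,0,0,0,-1],[0,0,0,0,0,0,-1]]]'

```text
clock: 3.9
eef_pos: [478.3, -108.5, 99.7]
tcp_rot: [3.139, -0.001, 0.794]
contact_force: [-1.0, 1.8, 7.7]
opening: 0.249
grasp_force: 24.6
```

```bash
python3 -c "
import numpy as np
th=np.radians(225.4+np.arange(0,61,4));p=.13*np.c_[np.cos(th),np.sin(th)]
print(np.diff(p,axis=0).round(4).tolist())"
```

```text
[[0.0067, -0.0061], [0.0071, -0.0057], [0.0075, -0.0052], [0.0078, -0.0046], [0.0081, -0.0041], [0.0084, -0.0035], [0.0086, -0.0029], [0.0088, -0.0023], [0.0089, -0.0017], [0.009, -0.001], [0.0091, -0.0004], [0.0091, 0.0002], [0.009, 0.0009], [0.009, 0.0015], [0.0088, 0.0021]]
```

Call:
send_rows --moves '[[[0.0067,-0.0061,0,0,0,0.07,-1],[0.0071,-0.0057,0,0,0,0.07,-1],[0.0075,-0.0052,0,0,0,0.07,-1],[0.0078,-0.0046,0,0,0,0.07,-1],[0.0081,-0.0041,0,0,0,0.07,-1],[0.0084,-0.0035,0,0,0,0.07,-1],[0.0086,-0.0029,0,0,0,0.07,-1],[0.0088,-0.0023,0,0,0,0.07,-1]]]'

```text
clock: 4.7
eef_pos: [541.5, -141.6, 99.7]
tcp_rot: [3.14, -0.002, 1.356]
contact_force: [0.9, 12.6, 8.1]
opening: 0.249
grasp_force: 24.6
```

Call:
send_rows --moves '[[[0.0089,-0.0017,0,0,0,0.07,-1],[0.009,-0.001,0,0,0,0.07,-1],[0.0091,-0.0004,0,0,0,0.07,-1],[0.0091,0.0002,0,0,0,0.07,-1],[0.009,0.0009,0,0,0,0.07,-1],[0.009,0.0015,0,0,0,0.07,-1],[0.0088,0.0021,0,0,0,0.07,-1],[0,0,0,0,0,0,-1],[0,0,0,0,0,0,-1],[0,0,0,0,0,0,-1]]]'

```text
clock: 5.7
eef_pos: [602.7, -138.8, 99.7]
tcp_rot: [3.142, -0.003, 1.843]
contact_force: [-4.5, 14.0, 12.4]
opening: 0.245
grasp_force: 25.7
```

Call:
send_rows --moves '[[[0,0,0,0,0,0,0.4],[0,0,0,0,0,0,0.4],[0,0,0,0,0,0,0.4],[0,0,0,0,0,0,0.4],[0,0,0,0,0,0,0.4],[0,0,0.03,0,0,0,0.4],[0,0,0.04,0,0,0,0.4],[0,0,0.04,0,0,0,0.4],[0,0,0.04,0,0,0,0.4]]]'

```text
clock: 6.6
eef_pos: [602.9, -141.2, 249.7]
tcp_rot: [-3.141, -0.0, 1.844]
contact_force: [1.1, -0.5, -0.6]
opening: 0.699
grasp_force: 0.0
```

Run:
```python
from m import *
print(sense()["eef_pos"],sense()["qpos"].round(3))
t=grab_frame("top"); s=grab_frame("side")
a=cv2.resize(t["img"][130:250,180:410],None,fx=3.4,fy=3.4,interpolation=cv2.INTER_CUBIC)
b=cv2.resize(s["img"][120:280,220:390],None,fx=2.55,fy=2.55,interpolation=cv2.INTER_CUBIC)
cv2.imwrite("pics/c3.png",cv2.cvtColor(a,cv2.COLOR_RGB2BGR))
hsv=cv2.cvtColor(a,cv2.COLOR_RGB2HSV); 
for nm,m in(("red",cv2.inRange(hsv,(0,220,120),(4,255,255))),("blue",cv2.inRange(hsv,(105,130,80),(125,255,255)))):
    n,l,st,c=cv2.connectedComponentsWithStats(m)
    for i in range(1,n):
        if 40<st[i,4]<700:
            uv=180+c[i,0]/3.4-.35,130+c[i,1]/3.4-.35
            print(nm,st[i,4],np.round(c[i]),onz(t,[uv],110).round(1))
```

```text
[ 602.86654743 -141.21214315  249.68114952] [-0.233  0.343  1.645 -0.     1.154 -0.505]
red 83 [566. 270.] [[509.4  -3.1 110. ]]
blue 99 [503. 212.] [[551.   39.8 110. ]]
blue 99 [648. 244.] [[525.7 -61.1 110. ]]
```

View pics/c3.png

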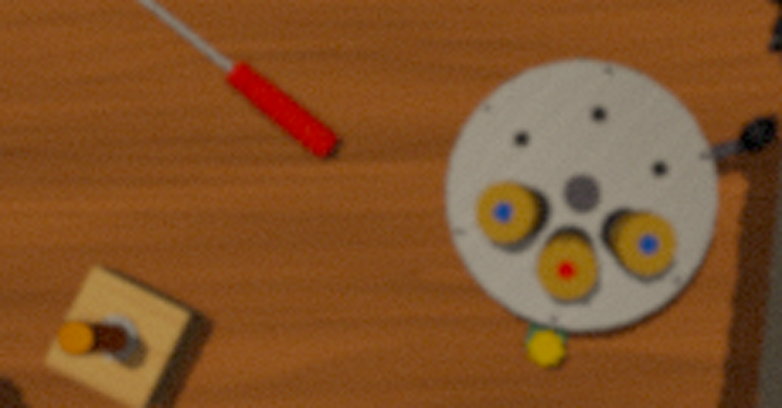

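The red dot is now at the pointer, at (509.4,-3.1,110), and the handle sits freely at (757,132) in the crop. The probe is still in its stand, so I'll fetch it.

Call:
send_rows --moves '[[[-0.0095,0.0333,0,0,0,0.0235,0.4],[-0.0095,0.0333,0,0,0,0.0235,0.4],[-0.0095,0.0333,0,0,0,0.0235,0.4],[-0.0095,0.0333,0,0,0,0.0235,0.4],[-0.0095,0.0333,0,0,0,0.0235,0.4],[-0.0095,0.0333,0,0,0,0.0235,0.4],[-0.0095,0.0333,0,0,0,0.0235,0.4]]]'

```text
clock: 7.4
eef_pos: [535.9, 93.0, 247.7]
tcp_rot: [-3.141, -0.0, 2.009]
contact_force: [0.1, 1.0, -0.4]
opening: 0.704
grasp_force: 0.0
```

Call:
send_rows --moves '[[[-0.0095,0.0333,0,0,0,0.0235,0.4],[-0.0095,0.0333,0,0,0,0.0235,0.4],[-0.0095,0.0333,0,0,0,0.0235,0.4],[-0.0095,0.0333,0,0,0,0.0235,0.4],[-0.0095,0.0333,0,0,0,0.0235,0.4],[-0.0095,0.0333,0,0,0,0.0235,0.4],[-0.0095,0.0333,0,0,0,0.0235,0.4],[0,0,0,0,0,0,0.4],[0,0,0,0,0,0,0.4]]]'

```text
clock: 8.3
eef_pos: [469.7, 325.2, 247.6]
tcp_rot: [-3.14, 0.0, 2.174]
contact_force: [-0.3, 0.2, 0.1]
opening: 0.699
grasp_force: 0.0
```

Call:
send_rows --moves '[[[0,0,-0.025,0,0,0,0.4],[0,0,-0.025,0,0,0,0.4],[0,0,-0.025,0,0,0,0.4],[0,0,-0.025,0,0,0,0.4],[0,0,-0.02,0,0,0,0.4],[0,0,-0.018,0,0,0,0.4],[0,0,0,0,0,0,0.4],[0,0,0,0,0,0,0.4]]]' --grip_force 60

```text
clock: 9.1
eef_pos: [470.4, 324.1, 110.3]
tcp_rot: [-3.141, 0.0, 2.172]
contact_force: [0.9, -0.3, -0.1]
opening: 0.698
grasp_force: 0.0
```

Call:
send_rows --moves '[[[0,0,0,0,0,0,-1],[0,0,0,0,0,0,-1],[0,0,0,0,0,0,-1],[0,0,0,0,0,0,-1],[0,0,0,0,0,0,-1],[0,0,0,0,0,0,-1],[0,0,0,0,0,0,-1]]]'

```text
clock: 9.8
eef_pos: [470.7, 325.4, 111.4]
tcp_rot: [3.14, 0.0, 2.173]
contact_force: [-0.3, -0.5, 6.9]
opening: 0.264
grasp_force: 58.4
```

Call:
send_rows --moves '[[[0,0,0.01,0,0,0,-1],[0,0,0.02,0,0,0,-1],[0,0,0.025,0,0,0,-1],[0,0,0.025,0,0,0,-1],[0,0,0.025,0,0,0,-1],[0,0,0.025,0,0,0,-1],[0,0,0.01,0,0,0,-1],[0,0,0,0,0,0,-1],[0,0,0,0,0,0,-1]]]'

```text
clock: 10.7
eef_pos: [469.6, 324.7, 249.4]
tcp_rot: [-3.14, -0.0, 2.173]
contact_force: [-0.1, -0.5, -1.6]
opening: 0.265
grasp_force: 59.2
```

Call:
send_rows --moves '[[[0,-0.03,0,0,0,-0.06,-1],[0,-0.032,0,0,0,-0.06,-1],[0,-0.032,0,0,0,-0.06,-1],[0,-0.032,0,0,0,-0.06,-1],[0,-0.032,0,0,0,-0.06,-1],[0,-0.032,0,0,0,-0.06,-1],[0,-0.032,0,0,0,-0.06,-1],[0,-0.032,0,0,0,-0.06,-1],[0,-0.032,0,0,0,-0.06,-1],[0,-0.032,0,0,0,-0.06,-1]]]'

```text
clock: 11.7
eef_pos: [469.1, 5.8, 248.8]
tcp_rot: [-3.139, 0.0, 1.57]
contact_force: [0.7, -0.5, -0.9]
opening: 0.264
grasp_force: 59.1
```

Call:
send_rows --moves '[[[0,0,-0.002,-0.0171,-0.0677,0,-1],[0,0,-0.005,-0.0171,-0.0677,0,-1],[0,0,-0.005,-0.0171,-0.0677,0,-1],[0,0,-0.005,-0.0171,-0.0677,0,-1],[0,0,-0.005,-0.0171,-0.0677,0,-1],[0,0,0,0,0,0,-1],[0,0,0,0,0,0,-1]]]'

```text
clock: 12.4
eef_pos: [469.4, 7.2, 227.5]
tcp_rot: [2.806, 0.084, 1.559]
contact_force: [0.3, -0.0, -1.0]
opening: 0.267
grasp_force: 59.3
```

```bash
cat > look.py <<'E'
from m import *
from scipy.spatial.transform import Rotation as Ro
import sys
n=np.array([-.3316,.0839,.9397]); D=np.array([509.4,-3.1,110.])
st=sense(); R=Ro.from_euler("xyz",st["tcp_rot"]).as_matrix(); e=st["eef_pos"]
print(e.round(1),"tool z",R[:,2].round(3),"ang to -n",np.arccos(-R[:,2]@n).round(3),"F",st["contact_force"].round(1),"grip",st["grasp_force"],st["qpos"].round(2))
tip=e+R[:,2]*95.5; print("pred tip",tip.round(1),"rel dot: along n",((tip-D)@n).round(1),"lateral",((tip-D)-n*((tip-D)@n)).round(1))
t=grab_frame("top"); s=grab_frame("side")
out=[]
for f in(s,t):
    c=proj(f,[tip])[0]; print("tip px",c.round(1),"dot px",proj(f,[D])[0].round(1))
    x,y=int(c[0])-30,int(c[1])-42
    a=cv2.resize(f["img"][y:y+64,x:x+64],(390,390),interpolation=cv2.INTER_CUBIC); print("crop origin",x,y,"scale",390/64); out.append(a)
cv2.imwrite("pics/"+sys.argv[1],cv2.cvtColor(np.hstack(out),cv2.COLOR_RGB2BGR))
E
python3 look.py p1.png
```

```text
[469.4   7.2 227.5] tool z [ 0.329 -0.083 -0.941] ang to -n nan F [ 0.3 -0.  -1. ] grip 59.250394105911255 [ 0.09 -0.02  2.19 -0.19  0.65  0.22]
pred tip [500.8  -0.8 137.7] rel dot: along n 29.0 lateral [ 1.  -0.1  0.4]
tip px [313.5 198.5] dot px [317.  207.1]
crop origin 283 156 scale 6.09375
tip px [345.7 212. ] dot px [346.1 208.9]
crop origin 315 170 scale 6.09375look.py:6: RuntimeWarning: invalid value encountered in arccos
  print(e.round(1),"tool z",R[:,2].round(3),"ang to -n",np.arccos(-R[:,2]@n).round(3),"F",st["contact_force"].round(1),"grip",st["grasp_force"],st["qpos"].round(2))
```

View pics/p1.png

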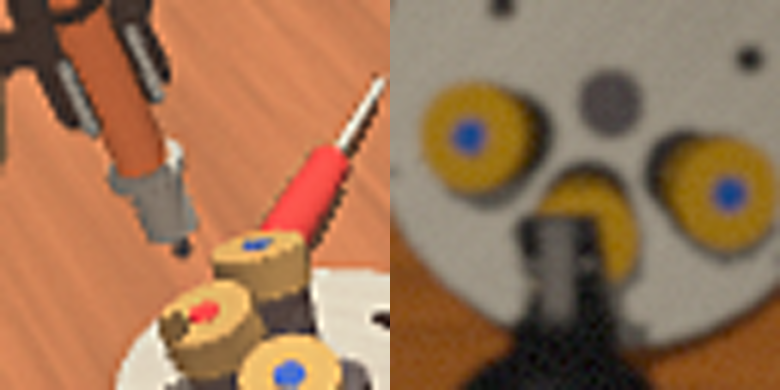

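The side view shows the plunger tip at (313,197) against a predicted (313.5,198.5), and the red dot at (316.6,207) against (317,207.1). In the top view the gripper hides the dot but is lined up with it. I'm approaching along the normal.

Call:
send_rows --moves '[[[0.0013,-0.0003,-0.0038,0,0,0,-1],[0.0013,-0.0003,-0.0038,0,0,0,-1],[0.0013,-0.0003,-0.0038,0,0,0,-1],[0.0013,-0.0003,-0.0038,0,0,0,-1],[0.0013,-0.0003,-0.0038,0,0,0,-1],[0,0,0,0,0,0,-1],[0,0,0,0,0,0,-1],[0,0,0,0,0,0,-1]]]'

```text
clock: 13.3
eef_pos: [476.7, 5.6, 209.4]
tcp_rot: [2.802, 0.085, 1.558]
contact_force: [0.3, -0.4, -0.6]
opening: 0.266
grasp_force: 59.2
```

```bash
cat > avg.py <<'E'
from m import *
from scipy.spatial.transform import Rotation as Ro
n=np.array([-.3316,.0839,.9397]); D=np.array([509.4,-3.1,110.])
E=[];F=[];Z=[]
for i in range(8):
    st=sense();E.append(st["eef_pos"]);F.append(st["contact_force"]);Z.append(Ro.from_euler("xyz",st["tcp_rot"]).as_matrix()[:,2]); f=grab_frame("side")
E,F,Z=[np.mean(x,0) for x in(E,F,Z)]
d=E+Z*95.5-D
print("eef",E.round(2),"std","F.n",(F@n).round(2),"F",F.round(2),"along",(d@n).round(2),"lat",(d-n*(d@n)).round(2),"tilt",np.linalg.norm(np.cross(Z,n)).round(4),st["clock"])
E
python3 avg.py
```

```text
eef [476.69   5.57 209.44] std F.n -1.07 F [ 0.08 -0.11 -1.1 ] along 9.52 lat [ 2.15 -0.13  0.77] tilt 0.0004 13.65
```

Call:
send_rows --moves '[[[-0.002,0,-0.001,0,0,0,-1],[0.0007,-0.0002,-0.0019,0,0,0,-1],[0.0007,-0.0002,-0.0019,0,0,0,-1],[0.0007,-0.0002,-0.0019,0,0,0,-1],[0,0,0,0,0,0,-1],[0,0,0,0,0,0,-1]]]'

```text
clock: 14.3
eef_pos: [476.7, 4.9, 202.5]
tcp_rot: [2.803, 0.085, 1.558]
contact_force: [-0.1, -0.2, -0.8]
opening: 0.267
grasp_force: 59.2
```

```bash
python3 avg.py; python3 look.py p2.png
```

```text
eef [476.77   4.94 202.61] std F.n -1.41 F [ 0.14  0.11 -1.46] along 3.02 lat [ 0.04 -0.21  0.03] tilt 0.0002 14.65
[476.7   4.9 202.6] tool z [ 0.332 -0.084 -0.94 ] ang to -n nan F [-0.1 -0.5 -1. ] grip 59.249428510665894 [ 0.08  0.03  2.21 -0.2   0.58  0.23]
pred tip [508.4  -3.1 112.9] rel dot: along n 3.0 lateral [ 0.  -0.2  0. ]
tip px [316.6 206.3] dot px [317.  207.1]
crop origin 286 164 scale 6.09375
tip px [346.1 209.3] dot px [346.1 208.9]
crop origin 316 167 scale 6.09375look.py:6: RuntimeWarning: invalid value encountered in arccos
  print(e.round(1),"tool z",R[:,2].round(3),"ang to -n",np.arccos(-R[:,2]@n).round(3),"F",st["contact_force"].round(1),"grip",st["grasp_force"],st["qpos"].round(2))
```

View pics/p2.png

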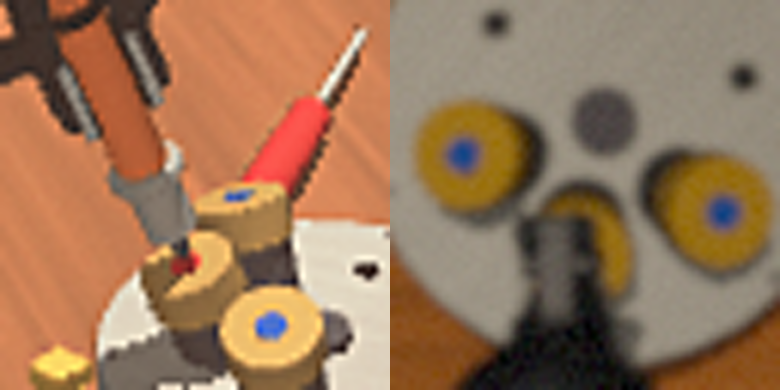

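The tip is at (315.9,205) px, right over the red dot (around (316,207)) and a few mm above it. I'm advancing in small steps.

Call:
send_rows --moves '[[[0.0007,-0.0002,-0.0019,0,0,0,-1],[0.0003,-0.0001,-0.0009,0,0,0,-1],[0,0,0,0,0,0,-1],[0,0,0,0,0,0,-1]]]'

```text
clock: 15.2
eef_pos: [477.9, 4.7, 199.9]
tcp_rot: [2.802, 0.084, 1.558]
contact_force: [-0.5, -0.2, 0.5]
opening: 0.268
grasp_force: 59.3
```

```bash
python3 avg.py
```

```text
eef [477.86   4.66 199.89] std F.n 0.29 F [-0.33  0.22  0.17] along 0.07 lat [ 0.19 -0.24  0.09] tilt 0.0004 15.55
```

Call:
send_rows --moves '[[[0.0007,-0.0002,-0.0019,0,0,0,-1],[0,0,0,0,0,0,-1],[0,0,0,0,0,0,-1],[0,0,0,0,0,0,-1]]]'

```text
clock: 16.0
eef_pos: [478.5, 4.5, 198.0]
tcp_rot: [2.802, 0.084, 1.558]
contact_force: [0.1, 0.2, 1.5]
opening: 0.269
grasp_force: 59.3
```

```bash
python3 avg.py
```

```text
eef [478.51   4.46 197.95] std F.n 1.43 F [-0.11  0.44  1.44] along -1.98 lat [ 0.15 -0.27  0.08] tilt 0.0003 16.35
```

Call:
send_rows --moves '[[[0.0003,-0.0001,-0.0009,0,0,0,-1],[0,0,0,0,0,0,-1],[0,0,0,0,0,0,-1],[0,0,0,0,0,0,-1]]]'

```text
clock: 16.8
eef_pos: [478.8, 4.4, 197.0]
tcp_rot: [2.802, 0.085, 1.558]
contact_force: [0.2, 0.2, 1.9]
opening: 0.265
grasp_force: 59.3
```

```bash
python3 avg.py;python3 look.py p3.png 2>/dev/null
```

```text
eef [478.79   4.36 197.03] std F.n 1.82 F [0.02 0.4  1.91] along -2.95 lat [ 0.1  -0.29  0.06] tilt 0.0003 17.15
[478.8   4.3 197. ] tool z [ 0.332 -0.084 -0.94 ] ang to -n nan F [-0.3  0.6  1.5] grip 59.33751940727234 [ 0.08  0.05  2.21 -0.21  0.56  0.24]
pred tip [510.5  -3.7 107.3] rel dot: along n -3.0 lateral [ 0.1 -0.3  0.1]
tip px [317.5 208. ] dot px [317.  207.1]
crop origin 287 166 scale 6.09375
tip px [346.2 208.5] dot px [346.1 208.9]
crop origin 316 166 scale 6.09375
```

View pics/p3.png

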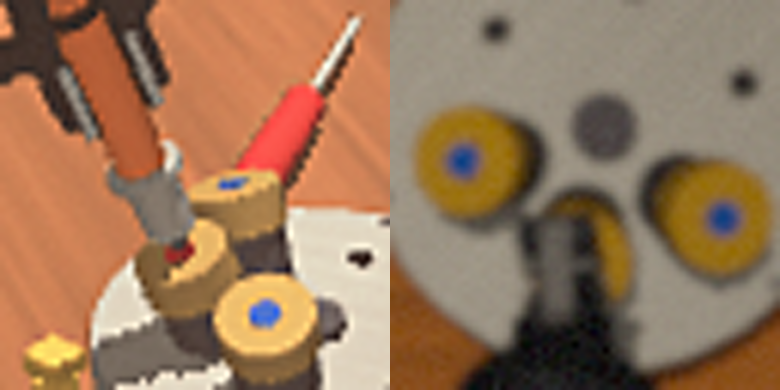

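The tip rests on the dot, at about (316.6,206.5) px in the side view. The push is about 3 N, so the plunger is roughly half way in, and the tilt error is close to zero. I'm handing in.

```bash
python3 -c "
from rig import sign_off
print(sign_off())"
```

```text
the job is handed in; nothing more can be done
None
```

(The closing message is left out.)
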